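Build up the soldering pan to the scriber point

TASK

The scriber point of the surface gauge is set to the height the work has to sit at: take boards from the pile and stack them flat in the middle of the charcoal block in the soldering pan until the upper face of the top board is level with the point, and stop there. Then take the pan by its rolled rim and swing it round a quarter turn or more, to check that it turns freely and the stack passes clear of the point. Keep off the gauge, and leave the other block, the silver model and the doming block where they are.

Things in the scene. Friction and masses are not known exactly. Their poses are not given: they have to be found in the camera images.
- pan_centre (a point): Point on the pan's axis of rotation, on the pan's inner floor (50 mm above the bench), z up. The soldering pan is a round shallow steel pan on a fixed iron foot: inner radius of the wall 105 mm, a round bead (rolled rim, 10 mm thick) runs along the top of the wall at radius 108 mm, its middle 24 mm and its top 29 mm above the pan's floor. The bead can be pinched anywhere from above, one finger inside and one outside the wall.
- stand: Fixed round iron foot (144 mm across) that carries the pan; origin on the bench under the pan's axis, 50 mm below pan_centre; z up.
- pan (a joint): Angle of the soldering pan about its upright axis in rad: 0 at the start, growing anticlockwise seen from above; no stops; it turns very easily (less than 1 N at the rim) and stays where it is left.
- point (a point): Tip of the scriber of the surface gauge, the height mark. The gauge is a fixed steel block (70 x 58 x 26 mm) beside the pan with an upright pillar (156 mm high); its scriber, a 4 mm needle, lies level and sticks in over the pan's rim towards the stack; the tip stays about 76 mm from the pan's axis. The point's x axis points along the scriber from the tip back towards the pillar, z up.
- block_a_top (a point): Centre of the upper face of the thinner black charcoal block (96 x 64 mm, 20 mm thick); x along its length, z up. One of the two blocks lies near the middle of the pan's floor, the other on a fixed pale half fire brick (100 x 130 mm, 50 mm high) on the bench to the right of the pan; which is which changes.
- block_b_top (a point): Centre of the upper face of the thicker black charcoal block (96 x 64 mm, 32 mm thick); x along its length, z up.
- board_1_centre (a point): Centre (half-way up) of one of the four equal off-white ceramic soldering boards, 90 mm (its x) x 60 mm (its y) x 12 mm thick (z, up), about 110 g. They start flat in one pile on the bench at the right, board_1 lowest, board_4 on top; each overlies the next to within a few mm and degrees.
- board_2_centre (a point): Centre (half-way up) of one of the four equal off-white ceramic soldering boards, 90 mm (its x) x 60 mm (its y) x 12 mm thick (z, up), about 110 g. They start flat in one pile on the bench at the right, board_1 lowest, board_4 on top; each overlies the next to within a few mm and degrees.
- board_3_centre (a point): Centre (half-way up) of one of the four equal off-white ceramic soldering boards, 90 mm (its x) x 60 mm (its y) x 12 mm thick (z, up), about 110 g. They start flat in one pile on the bench at the right, board_1 lowest, board_4 on top; each overlies the next to within a few mm and degrees.
- board_4_centre (a point): Centre (half-way up) of one of the four equal off-white ceramic soldering boards, 90 mm (its x) x 60 mm (its y) x 12 mm thick (z, up), about 110 g. They start flat in one pile on the bench at the right, board_1 lowest, board_4 on top; each overlies the next to within a few mm and degrees.
- model: Bystander: small silver octagonal building, 74 mm across, 50 mm high, on the left of the bench. Origin at the centre of its underside.
- doming: Bystander: steel doming block, a 55 mm cube with round hollows, on the left of the bench. Origin at the centre of its underside.

How it is judged:
By the outcome, as a careful person would: the job done as asked, in the order asked, and still so for the second after the job is handed in, with the robot touching nothing.
It also fails if it takes over 69 s, if anything falls off the work surface, if the arm or the gripper's body presses on something with over 40 N, if the wrist force passes 120 N, or if a joint passes its speed limit or range.

ROBOT

A 6-joint arm with a two-finger parallel gripper is mounted at the origin on the work surface. World frame = base frame: x ahead of the robot, y to its left, z up, the work surface at z = 0. Lengths are in m, angles in rad, forces in N, time in s.
With the tool pointing down it reaches from about 0.2 to 0.875 m from the base axis. Payload 3.4 kg.
Tool frame: the origin (TCP) lies between the finger pads; the fingertips stand 25 mm ahead of it and the grasp point (between the pads) lies 6 mm ahead of it (r.nose_length is the z of the fingertips in the tool frame, in m); z points along the fingers, x is the direction in which the jaws open and shut, and the axes are right-handed (so a half turn about z gives the same grasp; the last joint's range is limited). The gripper opens to 94 mm and grips with 3 to 60 N. Pads are 16 mm wide; open, the fingers measure 119 mm over their backs; the gripper's body (75 mm by 177 mm) begins 78 mm behind the grasp point.
Start: joints at [1.037, 0.276, 1.505, -0, 1.361, -0.121], TCP at [0.231, 0.527, 0.23] pointing down, gripper open.
Joint ranges: [-2.89, 2.89], [-0.75, 2.08], [0.22, 2.7], [-1.18, 4.32], [0.11, 2.71], [-2.7, 2.7]. Speed limits (rad/s): [2.57, 2.57, 3.14, 3.14, 3.14, 3.14].

INTERFACE

Orientations are given as a unit quaternion [w, x, y, z].
In Python, from plant import r, gripper_to, inverse_kinematics, vision, models, telemetry gives the robot as it stands. Calls block until the motion is done:
- r.move_to(position, orientation): joint-space move of the TCP to a pose.
- r.move_l(position, rot=None, vel=0.15, guard=None): straight line of the TCP; rot=None keeps the orientation; vel is the mean speed in m/s. With guard (N) it stops when the force on the tool has changed by that much, and returns True; else False.
- r.movej(angles): joint-space move.
- gripper_to(opening, f_grip=None): finger opening in m; f_grip is the grip in N (None keeps the last); returns when the fingers have stopped.
- r.hold(seconds).
- inverse_kinematics(position, orientation): joint angles nearest the present ones, or None.
- vision.snapshot(name): name is "scene" or "side" or "wrist"; returns the picture (384x512x3 uint8, red, green, blue); there is no depth.
- vision.get_calibration(name): a dict with "fx", "fy", "cx", "cy" (pixels), "position" and "orientation" of the camera in the world. Camera axes: x right, y down, z forward; pixel columns grow to the right and rows downward; lengths in m; the calibration is good to about 2 mm. The wrist camera is an equidistant fisheye: a pixel r from the principal point sees the ray r / f radians off the axis. A picture is of the moment at which its call begins: read the wrist's pose just before it. get_calibration takes no time and is no camera call; for the wrist camera it gives the pose at the moment of the call.
A pose or a line that the arm cannot do raises r.PlanningError and nothing moves.
- r.sign_off(): hands the job in, once; it reports no verdict.
Trained networks look in the newest picture that a camera, given by its name, has taken for a name from the list of things; names that differ only in an ending like _2 or _b are one class to them, and where a whole thing is asked for, a point or a joint stands for the part that bears it (a point fixed in the world has none). Each returns a list of dicts, best first, with "score" (0 to 1); they miss things now and then, are a little off and sometimes report something else, mostly with a low value. They report only what shows in the picture. A call takes as long as a camera call.
- models.boxes_of(thing, camera): "at" ([x, y, z] in m, in world coordinates, good to about 4 mm: the middle of the surface that is visible of it).
- models.regions_of(thing, camera): "pixels" (384x512 bool, what is visible of it).
- models.mark_of(thing, camera): "at" ([x, y, z] in m, in world coordinates, good to about 4 mm: a listed point, or the origin of a listed thing).
Readings, each from a call of its own:
- telemetry.current_t(): time.
- telemetry.current_joints(): joint angles.
- telemetry.current_dq(): joint speeds.
- telemetry.current_joint_efforts(): joint torques, N m.
- telemetry.current_ee_pos(): TCP position.
- telemetry.current_tool_rot(): TCP orientation.
- telemetry.current_wrist_force(): force on the tool from outside, world axes, zero at the start.
- telemetry.current_torque(): the same for the moment, N m.
- telemetry.current_opening(): finger opening in m.
Only numpy, scipy, OpenCV 4.12 (cv2) and the standard library are available. Lean on these libraries where they do the work, as an engineer would, in place of code of your own. Each camera call takes 0.05 s, during which the arm holds its last target. There are 200 camera calls.

## Working session

There is one attempt and no reset: what is moved stays moved. The work goes in short steps, each a Python script; the robot and the scene stay as the last script left them, time stands still between calls to the robot, and variables do not carry over. Pictures are saved under pics/ and viewed, about 8 in all and at most 12, crops included, and the job is handed in when it is done.

```bash
ls; mkdir -p pics
python3 - <<'E'
from plant import r, vision, models, telemetry
import cv2, numpy as np
ims=[]
for c in ("scene","side"):
    im=vision.snapshot(c); ims.append(im); cv2.imwrite(f"pics/{c}0.png",im[:,:,::-1])
    k=vision.get_calibration(c); print(c,{a:np.round(b,4).tolist() for a,b in k.items()})
    for n in ("pan_centre","point","block_a_top","block_b_top","board_4_centre","board_1_centre","model","doming"):
        print(n,[(np.round(d["at"],3).tolist(),round(d["score"],2)) for d in models.mark_of(n,c)[:4]])
print(telemetry.current_t())
cv2.imwrite("pics/both0.png",np.vstack(ims)[:,:,::-1])
E
```

```text
pics
scene {'fx': 484.991, 'fy': 484.991, 'cx': 262.7501, 'cy': 191.2412, 'position': [1.1587, 0.9934, 0.9331], 'orientation': [-0.1247, 0.2736, 0.8531, -0.4265]}
pan_centre [([0.575, 0.069, 0.048], 0.82), ([0.479, -0.261, -0.0], 0.22)]
point [([0.568, 0.204, 0.11], 0.95), ([0.573, 0.071, 0.0], 0.74)]
block_a_top [([0.581, 0.069, 0.071], 0.62)]
block_b_top [([0.637, -0.217, 0.084], 0.92)]
board_4_centre [([0.48, -0.261, 0.037], 0.79), ([0.579, 0.067, 0.072], 0.54)]
board_1_centre [([0.48, -0.262, 0.003], 0.4)]
model [([0.419, 0.354, -0.003], 0.9)]
doming [([0.57, 0.429, -0.001], 0.88), ([0.479, -0.261, 0.002], 0.37)]
side {'fx': 409.5119, 'fy': 409.5119, 'cx': 249.6621, 'cy': 184.8462, 'position': [-0.0026, -0.7425, 0.6649], 'orientation': [-0.4723, 0.8267, -0.2717, 0.1401]}
pan_centre [([0.573, 0.071, 0.048], 0.66)]
point []
block_a_top [([0.576, 0.071, 0.072], 0.72)]
block_b_top [([0.637, -0.218, 0.081], 0.91), ([0.476, -0.258, 0.005], 0.18)]
board_4_centre [([0.483, -0.262, 0.043], 0.74)]
board_1_centre [([0.479, -0.262, 0.004], 0.6)]
model [([0.419, 0.352, -0.0], 0.75), ([0.578, 0.072, 0.072], 0.39)]
doming [([0.571, 0.426, -0.001], 0.58)]
0.9
```

View pics/scene0.png

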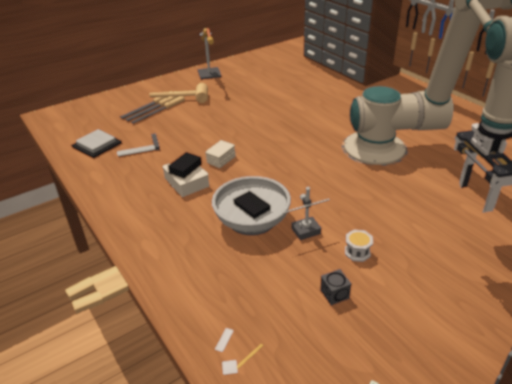

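View pics/side0.png

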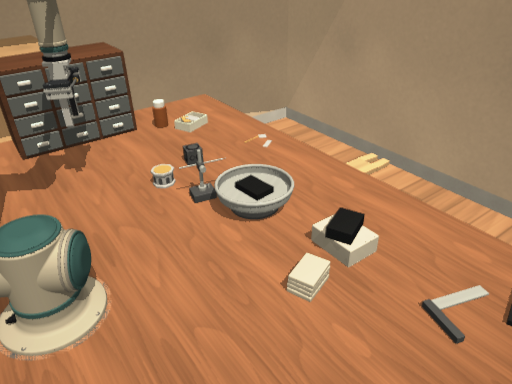

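```bash
cat > h.py <<'E'
from plant import r, gripper_to, inverse_kinematics, vision, models, telemetry
import cv2, numpy as np
from scipy.spatial.transform import Rotation as R
def mat(q): return R.from_quat(q,scalar_first=True).as_matrix()
def down(yaw):  # jaw axis (tool x) at angle yaw in the world, tool z down
    M=np.array([[np.cos(yaw),np.sin(yaw),0],[np.sin(yaw),-np.cos(yaw),0],[0,0,-1]])
    return R.from_matrix(M).as_quat(scalar_first=True)
def best_down(p,yaw):
    """the one of the two equivalent grasps with joint 6 nearest the middle"""
    c=[(abs(j[5]),k) for k in (yaw,yaw+np.pi) if (j:=inverse_kinematics(p,down(k))) is not None]
    return down(min(c)[1])
def ray(k,u,v,fish):
    x,y=(u-k["cx"])/k["fx"],(v-k["cy"])/k["fy"]
    if fish:
        t=np.hypot(x,y); d=np.array([x,y,0])*np.sinc(t/np.pi)+[0,0,np.cos(t)]
    else: d=np.array([x,y,1.])/np.sqrt(x*x+y*y+1)
    return np.array(k["position"]),mat(k["orientation"])@d
def on_z(k,u,v,z,fish):
    o,d=ray(k,u,v,fish); return o+d*(z-o[2])/d[2]
def proj(k,P,fish):
    p=(np.atleast_2d(P)-k["position"])@mat(k["orientation"])
    if fish:
        rr=np.hypot(p[:,0],p[:,1]); t=np.arctan2(rr,p[:,2]); q=p[:,:2]/np.maximum(rr,1e-9)[:,None]*t[:,None]
    else: q=p[:,:2]/p[:,2:]
    return q*[k["fx"],k["fy"]]+[k["cx"],k["cy"]]
def snap(name,c="wrist"):
    k=vision.get_calibration(c); im=vision.snapshot(c); cv2.imwrite(f"pics/{name}.png",im[:,:,::-1]); 
    import pickle; pickle.dump(k,open(f"pics/{name}.pkl","wb")); return k,im
E
python3 - <<'E'
from h import *
p=[0.50,0.08,0.27]; q=best_down(p,np.pi/2); r.move_to(p,q)
k,a=snap("w1"); print({x:np.round(y,4).tolist() for x,y in k.items()})
for n in ("pan_centre","point","block_a_top"): print(n,[(np.round(d["at"],3).tolist(),round(d["score"],2)) for d in models.mark_of(n,"wrist")[:3]])
print(telemetry.current_t(),telemetry.current_joints())
s=cv2.imread("pics/scene0.png")[150:260,200:360]; t=cv2.imread("pics/side0.png")[130:240,150:310]
s,t=[cv2.resize(x,(400,275),interpolation=cv2.INTER_CUBIC) for x in (s,t)]
w=cv2.resize(a[:,:,::-1],(400,300))
o=np.zeros((600,800,3),np.uint8); o[:275,:400]=s; o[:275,400:]=t; o[275:,:433]=cv2.resize(a[:,:,::-1],(433,325)); cv2.imwrite("pics/m1.png",o)
E
```

```text
{'fx': 297.3186, 'fy': 297.3186, 'cx': 262.2742, 'cy': 194.867, 'position': [0.4342, 0.0807, 0.425], 'orientation': [0.0811, 0.7021, 0.7027, 0.0818]}
pan_centre []
point []
block_a_top [([0.575, 0.072, 0.071], 0.57), ([0.417, 0.352, -0.0], 0.38)]
2.9917 [ 2.24693380e-02  1.50969558e-01  1.57327964e+00  1.06038973e-04
  1.41740858e+00 -1.54953755e+00]
```

View pics/m1.png

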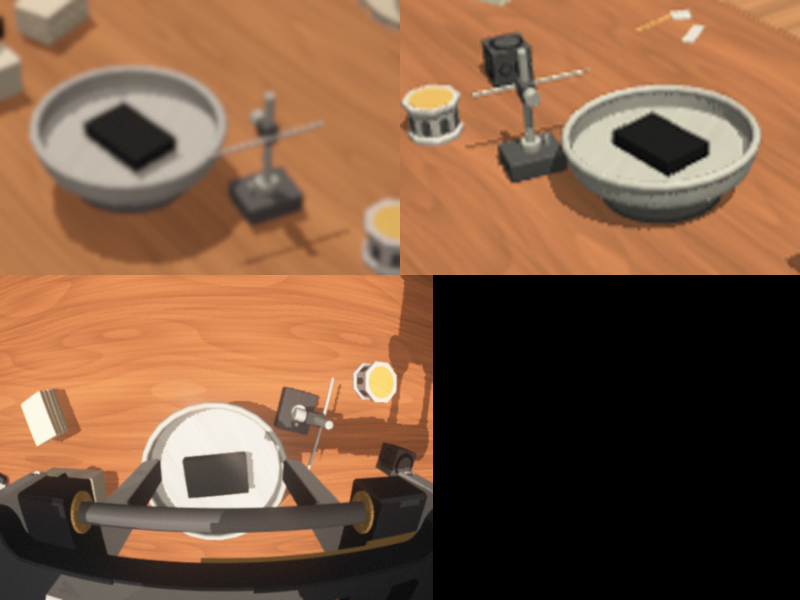

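```bash
cat >> h.py <<'E'
def tri(L):
    A=np.zeros((3,3));b=np.zeros(3);LL=[]
    for k,u,v,f in L:
        o,d=ray(k,u,v,f);P=np.eye(3)-np.outer(d,d);A+=P;b+=P@o;LL.append((P,o))
    x=np.linalg.solve(A,b); return x.round(4),[round(float(np.linalg.norm(P@(x-o)))*1000,1) for P,o in LL]
E
python3 - <<'E'
from h import *
import pickle
kw=pickle.load(open("pics/w1.pkl","rb")); ks=vision.get_calibration("scene"); kd=vision.get_calibration("side")
A={"in":[(ks,289,210,0),(kd,224,159,0),(kw,364,228,1)],"out":[(ks,329,200,0),(kd,179,168,0),(kw,393,122,1)]}
for n,L in A.items():
    print(n,tri(L),"no wrist",tri(L[:2]),"no scene",tri(L[1:]))
w=cv2.imread("pics/w1.png")[80:300,290:500]; s=cv2.imread("pics/scene0.png")[180:245,270:345]; d=cv2.imread("pics/side0.png")[140:205,170:245]
o=np.zeros((600,800,3),np.uint8); o[:440,:420]=cv2.resize(w,(420,440),interpolation=2)
o[:300,430:776]=cv2.resize(s,(346,300),interpolation=2);o[300:,430:776]=cv2.resize(d,(346,300),interpolation=2)
cv2.imwrite("pics/m2.png",o)
E
```

```text
in (array([0.5489, 0.1999, 0.1064]), [8.5, 9.2, 1.6]) no wrist (array([0.5479, 0.1979, 0.1059]), [8.8, 8.8]) no scene (array([0.5557, 0.2024, 0.1   ]), [4.4, 4.4])
out (array([0.4241, 0.2304, 0.1032]), [0.5, 0.7, 0.3]) no wrist (array([0.4239, 0.2301, 0.1031]), [0.6, 0.6]) no scene (array([0.4244, 0.2307, 0.1027]), [0.4, 0.4])
```

View pics/m2.png

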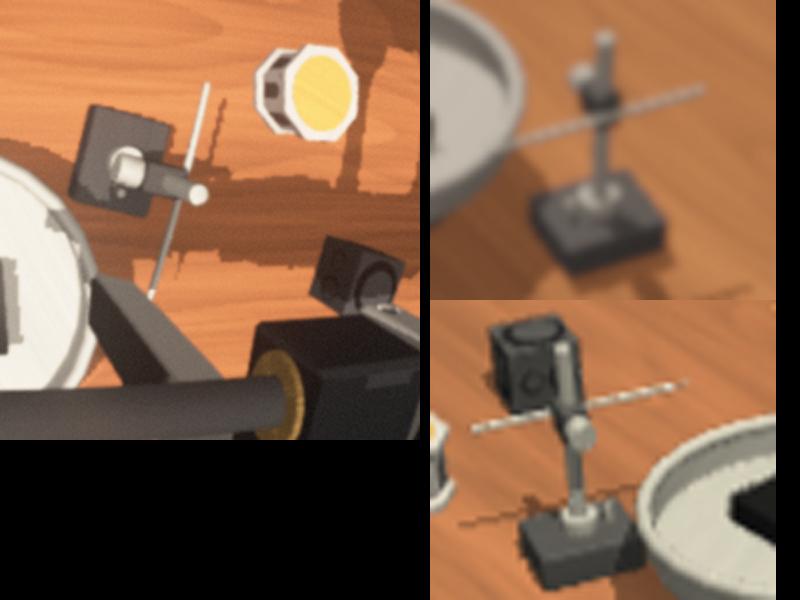

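The needle's outer end triangulates to z ≈ 103 mm. Its inner end looks cut off by the finger or lost against the pan, so I'll take one closer wrist look at the gauge.

Run:
```python
from h import *
p=[0.66,0.13,0.24]; r.move_to(p,best_down(p,np.pi/2))
k,a=snap("w2")
print("point",[(np.round(d["at"],3).tolist(),round(d["score"],2)) for d in models.mark_of("point","wrist")[:3]])
for n in ("block_a_top","pan_centre"): print(n,[(np.round(d["at"],3).tolist(),round(d["score"],2)) for d in models.mark_of(n,"wrist")[:3]])
reg=models.regions_of("block_a_top","wrist")
for d in reg[:2]:
    ys,xs=np.nonzero(d["pixels"]); P=np.array([on_z(k,u,v,0.07,1)[:2] for u,v in zip(xs[::4],ys[::4])],np.float32)
    print("reg",round(d["score"],2),len(xs),cv2.minAreaRect(P))
p=[0.56,-0.26,0.25]; r.move_to(p,best_down(p,np.pi/2))
k2,b=snap("w3")
for d in models.regions_of("board_4_centre","wrist")[:2]:
    ys,xs=np.nonzero(d["pixels"]); P=np.array([on_z(k2,u,v,0.048,1)[:2] for u,v in zip(xs[::4],ys[::4])],np.float32)
    print("board",round(d["score"],2),len(xs),cv2.minAreaRect(P))
print(telemetry.current_t())
cv2.imwrite("pics/m3.png",np.vstack([a[:300],b[:300]])[:,:,::-1])
```

```text
point [([0.572, 0.196, 0.107], 0.62)]
block_a_top []
pan_centre []
reg 0.7 25874 ((0.5738194584846497, 0.06782236695289612), (0.2276172637939453, 0.22697331011295319), 86.01390838623047)
reg 0.56 4991 ((0.5750852227210999, 0.07241737842559814), (0.0653146281838417, 0.09809496253728867), 5.7413177490234375)
board 0.86 2985 ((0.4848136901855469, -0.2622360289096832), (0.09133506566286087, 0.06039350852370262), 22.592512130737305)
6.2
```

View pics/m3.png

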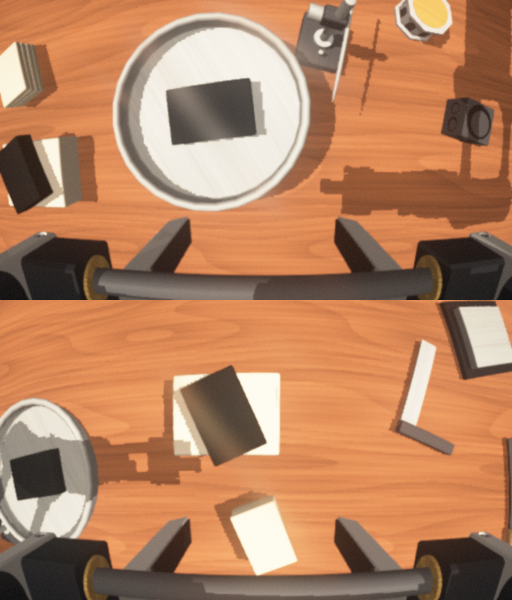

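```bash
cat >> h.py <<'E'
BLK=(0.5751,0.0724,np.radians(5.74))   # block centre, jaw yaw for placing (across the block)
def find_board(n,name):
    """top board of pile, n = boards left in the pile"""
    p=[0.56,-0.26,0.22]; r.move_to(p,best_down(p,np.radians(112.6)-np.pi*0+0)) if False else r.move_to(p,best_down(p,np.pi/2))
    k,im=snap(name); best=None
    for d in models.regions_of("board_4_centre","wrist"):
        ys,xs=np.nonzero(d["pixels"])
        if len(xs)<300: continue
        P=np.array([on_z(k,u,v,0.012*n,1)[:2] for u,v in zip(xs,ys)],np.float32)
        c,(w,h),a=cv2.minAreaRect(P)
        print("board",round(d["score"],2),np.round(c,4),round(w,4),round(h,4),round(a,1))
        if best is None and np.hypot(c[0]-.48,c[1]+.262)<.03: best=(c[0],c[1],np.radians(a if w>h else a+90))
    return best
def pick(x,y,yaw,n):
    z=0.012*(n-1)+0.0275; q=best_down([x,y,z],yaw+np.pi/2)
    gripper_to(0.085); r.move_to([x,y,z+.06],q)
    hit=r.move_l([x,y,z],vel=0.12,guard=8); print("hit",hit)
    gripper_to(0.05,f_grip=25); print("opening",telemetry.current_opening())
    r.move_l([x,y,z+.12],vel=0.25); print("held",telemetry.current_opening(),telemetry.current_wrist_force())
def place(m,dx=0,dy=0):
    """m = boards already on the block"""
    x,y,z=BLK[0]+dx,BLK[1]+dy,0.07+0.012*m+0.0275; q=best_down([x,y,z],BLK[2])
    r.move_to([x,y,z+.09],q); r.move_l([x,y,z+.012],vel=0.15); r.hold(.1)
    hit=r.move_l([x,y,z-.004],vel=0.03,guard=3); print("contact",hit,round(telemetry.current_ee_pos()[2]-z,4))
    gripper_to(0.075); r.move_l([x,y,z+.09],vel=0.25)
E
sed -i 's/^    p=\[0.56,-0.26,0.22\];.*/    p=[0.56,-0.26,0.22]; r.move_to(p,best_down(p,np.pi\/2))/' h.py
python3 - <<'E'
from h import *
import pickle
k1,k2=[pickle.load(open(f"pics/{n}.pkl","rb")) for n in ("w1","w2")]; ks=vision.get_calibration("scene"); kd=vision.get_calibration("side")
L=[(kd,225.7,157.8,0),(k2,335.5,101,1)]; x,e=tri(L); print("tip",x,e,"scene px",proj(ks,x,0),"axis dist",np.hypot(*(x[:2]-BLK[:2])))
print(telemetry.current_t())
pick(0.4845,-0.262,np.radians(22.6),4)
place(0)
k,im=snap("p1")
print(telemetry.current_t()); 
b=find_board(3,"f3"); print(b,telemetry.current_t())
cv2.imwrite("pics/m4.png",np.vstack([im[:300],cv2.imread("pics/f3.png")[:300,:,::-1]])[:,:,::-1])
E
```

```text
tip [0.5665 0.2025 0.1018] [0.5, 0.5] scene px [[281.19554765 215.05225845]] axis dist 0.1303839330592539
6.2
hit False
opening 0.059572057870599535
held 0.059554831428512596 [-0.89512106 -0.00649733 -1.94509906]
contact True 0.0
12.5667
board 0.89 [0.5679 0.1154] 0.0721 0.1125 3.9
None 13.9333
```

View pics/m4.png

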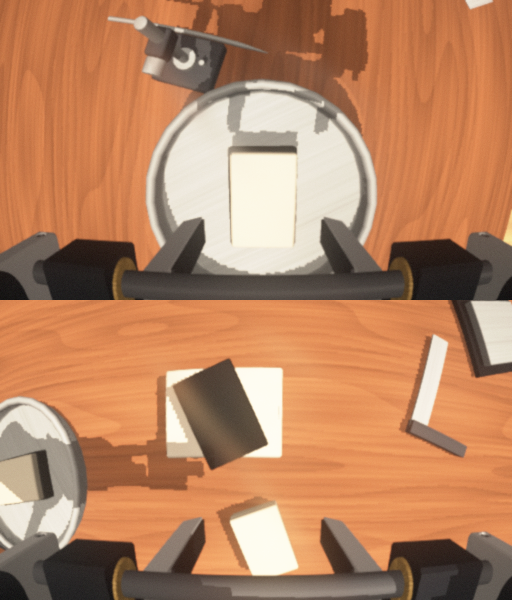

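```bash
cat >> h.py <<'E'
def board_thr(k,im,n):
    g=im.min(axis=2); w=np.zeros(g.shape,np.uint8)
    c=proj(k,[0.484,-0.262,0.012*n],1)[0]; g0=np.median(g[int(c[1])-5:int(c[1])+5,int(c[0])-5:int(c[0])+5])
    m=(g>g0-45).astype(np.uint8); _,l=cv2.connectedComponents(m); ys,xs=np.nonzero(l==l[int(c[1]),int(c[0])])
    P=np.array([on_z(k,u,v,0.012*n,1)[:2] for u,v in zip(xs,ys)],np.float32)
    c,(w,h),a=cv2.minAreaRect(P); print("thr",np.round(c,4),round(w,4),round(h,4),round(a,1),"level",g0)
    return c[0],c[1],np.radians(a if w>h else a+90)
E
python3 - <<'E'
from h import *
import pickle
K={n:pickle.load(open(f"pics/{n}.pkl","rb")) for n in ("w1","w2","p1","w3","f3")}; kd=vision.get_calibration("side")
L=[(K["p1"],266,52,1),(K["w2"],335.5,101,1),(kd,225.7,157.8,0)]
print("tip",tri(L),tri(L[:2]),tri([L[0],L[2]]))
for n,c in (("w3",4),("f3",3)):
    board_thr(K[n],cv2.imread(f"pics/{n}.png")[:,:,::-1],c)
im=cv2.imread("pics/p1.png"); cv2.imwrite("pics/m5.png",cv2.resize(im[0:110,90:300],(800,419),interpolation=2))
E
```

```text
tip (array([0.5659, 0.2011, 0.1024]), [1.5, 1.6, 0.2]) (array([0.5651, 0.2045, 0.0892]), [1.5, 1.5]) (array([0.5653, 0.1994, 0.1033]), [0.1, 0.1])
thr [ 0.4831 -0.262 ] 0.0881 0.0588 21.4 level 239.0
thr [ 0.4831 -0.2617] 0.0881 0.0587 20.1 level 240.0
```

View pics/m5.png

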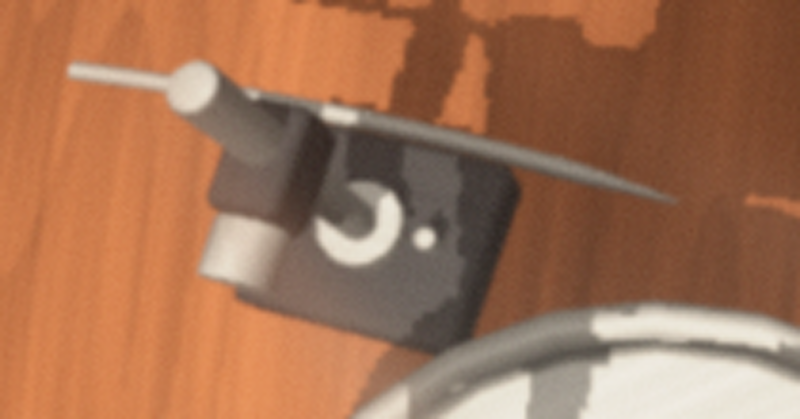

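Run:
```python
from h import *
pick(0.4835,-0.2618,np.radians(20.6),3)
place(1)
p=[0.56,-0.26,0.22]; r.move_to(p,best_down(p,np.pi/2)); k,im=snap("f2")
b=board_thr(k,im,2); ks,s=snap("side2","side"); kc,c=snap("scene2","scene"); print(telemetry.current_t())
o=np.zeros((400,800,3),np.uint8)
o[:,:400]=cv2.resize(s[130:230,195:295],(400,400),interpolation=2);o[:,400:]=cv2.resize(c[160:260,200:300],(400,400),interpolation=2)
cv2.imwrite("pics/m6.png",o[:,:,::-1])
```

```text
hit False
opening 0.05940179052163491
held 0.05948791126641134 [-0.67191281  0.19079109 -0.78469795]
contact True 0.0001
thr [ 0.4823 -0.2609] 0.088 0.059 19.5 level 241.0
21.625
```

View pics/m6.png

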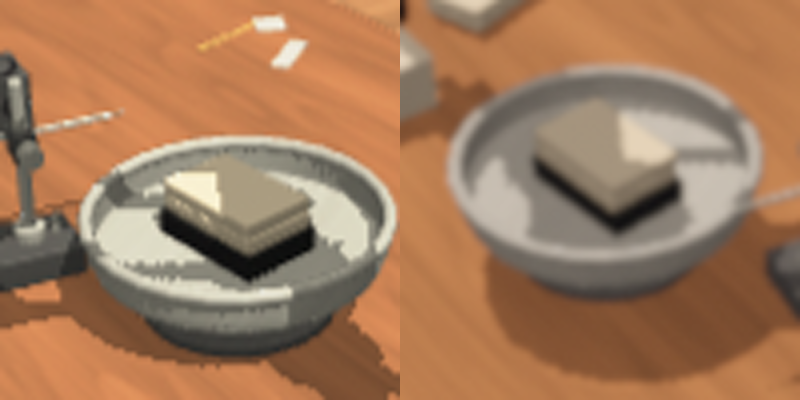

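Run:
```python
from h import *
import pickle
a=BLK[2]; ex=np.array([np.cos(a),np.sin(a)]); ey=np.array([-ex[1],ex[0]])
C=np.array([[*(np.array(BLK[:2])+sx*.03*ex+sy*.045*ey),.094] for sx,sy in((1,1),(1,-1),(-1,-1),(-1,1))])
obs={"side":np.array([(167,178),(245,232),(312,203),(228,155)])/4+[195,130],"scene":np.array([(133,135),(195,98),(280,152),(218,197)])/4+[200,160]}
off={}
for c in obs:
    k=vision.get_calibration(c); p=proj(k,C,0)
    j=[np.argmin(np.hypot(*(p-o).T)) for o in obs[c]]; off[c]=(obs[c]-p[j]); print(c,j,off[c].round(1).tolist()); off[c]=off[c].mean(0)
kd=vision.get_calibration("side"); K={n:pickle.load(open(f"pics/{n}.pkl","rb")) for n in ("w1","w2","p1")}
t=np.array([225.6,158.0])-off["side"]
for n,u in (("p1",(266.4,52.2)),("w2",(335.5,101))): print(n,tri([(kd,*t,0),(K[n],*u,1)]))
ks=vision.get_calibration("scene")
# height of the needle's outer end from both corrected cameras
print("out",tri([(kd,*(np.array([178.9,168])-off["side"]),0),(ks,*(np.array([329.3,199.2])-off["scene"]),0)]))
```

```text
side [np.int64(3), np.int64(2), np.int64(1), np.int64(0)] [[1.9, 0.5], [0.2, 2.2], [0.9, 2.6], [1.3, 1.8]]
scene [np.int64(1), np.int64(2), np.int64(3), np.int64(0)] [[0.0, 2.0], [-0.6, 1.2], [0.3, 0.6], [1.1, 2.8]]
p1 (array([0.564 , 0.1992, 0.1088]), [2.3, 2.3])
w2 (array([0.5653, 0.2026, 0.107 ]), [1.6, 1.6])
out (array([0.4216, 0.2287, 0.1101]), [0.5, 0.5])
```

```bash
cat >> h.py <<'E'
PAN=np.array([0.5745,0.0700]); ZR=0.087
def rim(az,z=ZR): return [*(PAN+.108*np.array([np.cos(az),np.sin(az)])),z]
E
python3 - <<'E'
from h import *
pick(0.4825,-0.261,np.radians(19.8),2)
place(2)
kw,w=snap("p3"); k,s=snap("side3","side"); print(telemetry.current_t())
# pan centre from the region of the pan in an earlier wrist picture is ~(0.574,0.068); marks say (0.574,0.070)
for d in models.regions_of("pan_centre","wrist")[:2]:
    ys,xs=np.nonzero(d["pixels"]); P=np.array([on_z(kw,u,v,.074,1)[:2] for u,v in zip(xs[::3],ys[::3])],np.float32); print("pan",round(d["score"],2),cv2.minEnclosingCircle(P))
for s0 in range(-170,-40,10):
  for fl in (0,np.pi):
    J=[inverse_kinematics(rim(np.radians(s0+d)),down(np.radians(s0+d)+fl)) for d in range(0,121,20)]
    print(s0,round(fl,1),[None if j is None else round(float(j[5]),2) for j in J])
o=np.zeros((600,512,3),np.uint8); o[:250]=w[:250]; o[250:600,:512]=cv2.resize(s[140:228,175:303],(512,350),interpolation=2); cv2.imwrite("pics/m7.png",o[:,:,::-1])
E
```

```text
hit False
opening 0.05922051491926131
held 0.059779032627325326 [-0.43114928 -0.05475896 -0.94871808]
contact True 0.0002
28.05
pan 0.89 ((0.5741803050041199, 0.06820965558290482), 0.11343815177679062)
-170 0 [None, 2.51, 2.11, 1.73, 1.38, 1.06, 0.74]
-170 3.1 [-0.21, -0.64, -1.04, -1.41, -1.76, -2.08, -2.4]
-160 0 [None, 2.3, 1.92, 1.56, 1.22, 0.9, 0.59]
-160 3.1 [-0.43, -0.84, -1.23, -1.59, -1.92, -2.24, -2.55]
-150 0 [2.51, 2.11, 1.73, 1.38, 1.06, 0.74, 0.44]
-150 3.1 [-0.64, -1.04, -1.41, -1.76, -2.08, -2.4, -2.7]
-140 0 [2.3, 1.92, 1.56, 1.22, 0.9, 0.59, 0.3]
-140 3.1 [-0.84, -1.23, -1.59, -1.92, -2.24, -2.55, None]
-130 0 [2.11, 1.73, 1.38, 1.06, 0.74, 0.44, 0.15]
-130 3.1 [-1.04, -1.41, -1.76, -2.08, -2.4, -2.7, None]
-120 0 [1.92, 1.56, 1.22, 0.9, 0.59, 0.3, 0.0]
-120 3.1 [-1.23, -1.59, -1.92, -2.24, -2.55, None, None]
-110 0 [1.73, 1.38, 1.06, 0.74, 0.44, 0.15, -0.15]
-110 3.1 [-1.41, -1.76, -2.08, -2.4, -2.7, None, None]
-100 0 [1.56, 1.22, 0.9, 0.59, 0.3, 0.0, -0.29]
-100 3.1 [-1.59, -1.92, -2.24, -2.55, None, None, None]
-90 0 [1.38, 1.06, 0.74, 0.44, 0.15, -0.15, -0.44]
-90 3.1 [-1.76, -2.08, -2.4, -2.7, None, None, 2.7]
-80 0 [1.22, 0.9, 0.59, 0.3, 0.0, -0.29, -0.59]
-80 3.1 [-1.92, -2.24, -2.55, None, None, None, 2.55]
-70 0 [1.06, 0.74, 0.44, 0.15, -0.15, -0.44, -0.74]
-70 3.1 [-2.08, -2.4, -2.7, None, None, 2.7, 2.4]
-60 0 [0.9, 0.59, 0.3, 0.0, -0.29, -0.59, -0.9]
-60 3.1 [-2.24, -2.55, None, None, None, 2.55, 2.24]
-50 0 [0.74, 0.44, 0.15, -0.15, -0.44, -0.74, -1.06]
-50 3.1 [-2.4, -2.7, None, None, 2.7, 2.4, 2.08]
```

View pics/m7.png

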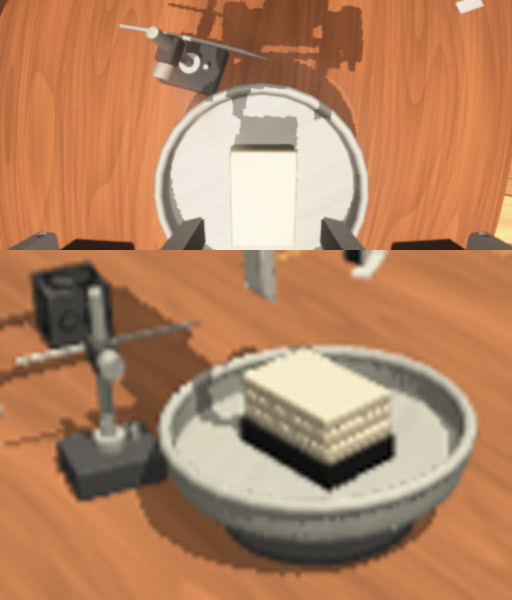

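```bash
cat >> h.py <<'E'
PAN=np.array([0.5742,0.0690])
E
python3 - <<'E'
from h import *
A=np.radians(np.arange(-130,-14,5)); 
p=rim(A[0],.17); r.move_to(p,down(A[0])); gripper_to(0.045)
print("hit",r.move_l(rim(A[0]),vel=.1,guard=6))
gripper_to(0.0,f_grip=12); print("rim opening",telemetry.current_opening(),telemetry.current_wrist_force().round(1),telemetry.current_t())
fm=0
for a in A[1:]:
    r.move_l(rim(a),down(a),vel=.08); f=np.linalg.norm(telemetry.current_wrist_force()); fm=max(fm,f)
    if f>25: print("force",np.degrees(a),f); break
print("end",np.degrees(a),fm,telemetry.current_opening(),telemetry.current_t())
gripper_to(0.045); r.move_l(rim(a,.19),vel=.2)
p=[0.60,0.0,0.26]; r.move_to(p,best_down(p,np.pi/2))
k,w=snap("e1"); k2,s=snap("e2","side"); print(telemetry.current_t(),telemetry.current_wrist_force())
o=np.zeros((600,512,3),np.uint8); o[:250]=w[:250]; o[250:600,:512]=cv2.resize(s[140:228,175:303],(512,350),interpolation=2); cv2.imwrite("pics/m8.png",o[:,:,::-1])
E
```

```text
hit False
rim opening 0.00937724739368307 [0.4 0.1 1.5] 32.275
end -14.999999999999998 7.097755082105093 0.0096697424649179 38.4083
41.0333 [ 0.22102248  0.44562415 -0.49600519]
```

View pics/m8.png

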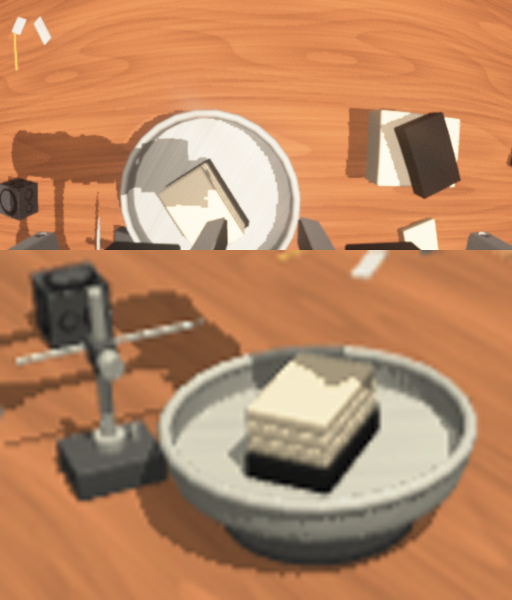

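Run:
```python
from h import *
r.hold(0.3); r.sign_off(); print(telemetry.current_t())
```

```text
the job is handed in; nothing more can be done
the job is handed in; nothing more can be done
```

I stacked three boards (4, 3 and 2) flat on the thinner block in the pan. That puts the upper face at 50 + 20 + 3 × 12 = 106 mm. I then pinched the rolled rim, swung the pan about 115° anticlockwise, let go, backed away and handed the job in. The clock read 41 s at my last reading, just before hand-in.

**Checks that agreed:**
- Each board touched down within 0.2 mm of the height expected.
- The force I sampled at the wrist during the swing peaked at about 7 N.
- The last pictures show the stack square and intact, turned by about 115° and clear of the point. The other block and the doming block look untouched. I made no closing check of the silver model, but the arm never worked near it.

**Checks that disagreed:**
- **Point height:** the first triangulations gave 102–103 mm, apart from one poorly conditioned pair of views that gave 89 mm. After correcting the cameras against the stack of known height they gave 107–110 mm, and the network said 107–110 mm. Three boards (106 mm) is the closest step to both, against 94 or 118 mm, but I could not confirm the match to better than a few mm.
- **Point position:** I found the tip about 130 mm from the pan's axis, just outside the rim. The description puts it about 76 mm from the axis, over the pan. The stack was therefore well clear of it throughout the turn.

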